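Snap a cap onto a stain-remover bottle

ROBOT

A 6-joint arm with a two-finger parallel gripper is mounted at the origin on a cart in front of the work surface, level with it; the furniture and walls round the work are solid. World frame = base frame: x ahead of the robot, y to its left, z up, the work surface at z = 0. Lengths are in m, angles in rad, forces in N, time in s.
With the tool pointing down it reaches from about 0.3 to 0.875 m from the base axis. Payload 6.4 kg.
Tool frame: the origin (TCP) lies at the very end of the fingers, on their centre line; the grasp point (between the pads) lies 19 mm behind it; z points along the fingers, y is the line along which they close (so a half turn about z gives the same grasp; the last joint's range is limited). The gripper opens to 88 mm and grips with 3 to 60 N. Pads are 18 mm wide; open, the fingers measure 123 mm over their backs; the gripper's body (75 mm by 187 mm) begins 45 mm behind the grasp point.
Start: joints at [0.972, 0.181, 1.607, -0, 1.354, -0.206], TCP at [0.22, 0.531, 0.239] pointing down, gripper open.
Joint ranges: [-2.99, 2.99], [-0.89, 2.07], [0.3, 2.58], [-1.14, 4.28], [0, 2.63], [-3.12, 3.12]. Speed limits (rad/s): [2.57, 2.57, 3.01, 3.14, 3.14, 3.14].

INTERFACE

Orientations are given as a 3x3 rotation matrix whose columns are the frame's x, y, z axes.
In Python, from bench import * gives the robot as it stands. Calls block until the motion is done:
- move_pose(position, orientation): joint-space move of the TCP to a pose.
- move_straight(position, rotation=None, speed=0.15, force_limit=None): straight line of the TCP; rotation=None keeps the orientation; speed is the mean speed in m/s. With force_limit (N) it stops when the force on the tool has changed by that much, and returns True; else False.
- movej(angles): joint-space move.
- gripper_open() and grasp(strength=None): open the fingers fully, or close them until they stop; strength is the grip in N (None keeps the last).
- sleep(seconds).
- inverse_kinematics(position, orientation): joint angles nearest the present ones, or None.
- get_image(name): name is "side" or "top" or "wrist"; returns a dict with "color" (480x640x3 uint8, red, green, blue), "K" (3x3 intrinsics, pixels), "k1" (the pictures are not rectified: a ray, as slopes to the right and down, at radius r is drawn at 1 + k1 r^2 times it, then the intrinsics apply), "rvec" (rotation vector, rad) and "tvec" (3), from world to camera coordinates, as OpenCV has them; the wrist camera has in their place "T_tool_cam" (4x4, takes a point from camera to tool coordinates, whose origin is the TCP and whose axes are the flange's). Camera axes: x right, y down, z forward; pixel columns grow to the right and rows downward; lengths in m; the calibration is good to about 2 mm. A picture is of the moment at which its call begins: read the wrist's pose just before it. There is no depth.
A pose or a line that the arm cannot do raises PlanningError and nothing moves.
- sign_off(): hands the job in; it is judged then, once.
Readings, each from a call of its own:
- read_time_s(): time.
- read_joint_pos(): joint angles.
- read_qvel(): joint speeds.
- read_joint_torque(): joint torques, N m.
- read_tool_pos(): TCP position.
- read_ee_rot(): TCP orientation.
- read_contact_force(): force on the tool from outside, world axes, zero at the start.
- read_moment(): the same for the moment, N m.
- read_gripper_width(): finger opening in m.
- read_gripper_force(): force on a finger pad.
Only numpy, scipy, OpenCV 4.12 (cv2) and the standard library are available. Lean on these libraries where they do the work, as an engineer would, in place of code of your own. Each camera call takes 0.05 s, during which the arm holds its last target. There are 200 camera calls.

TASK

The stain-remover bottle that still stands open in the white block needs its cap: swing the sprung hand lever of the cap feeder to its stop once and let it come back, so that one red cap is pushed out to the front of the feeder, then press that cap squarely down onto the neck of the open bottle until it snaps on, and keep pressing after it gives until it sits fully home. Finish while still pressing down on the cap, about as firmly as it took to snap it on: do not let go of it. Leave the other caps in the feeder and the things around in place.

Things in the scene. Friction and masses are not known exactly. Their poses are not given: they have to be found in the camera images.
- feed_lever (a joint): angle of the feeder's hand lever, a flat steel arm that swings level about an upright pivot: 0 at rest, 0.846 rad at its stop, growing anticlockwise seen from above. A spring brings it back to 0 when it is let go; at the grip it takes 2 N to start and 6 N (a little more when moved fast) at the stop. The lever drives a grey slide that pushes the lowest cap out of the magazine into the nest
- lever_pivot (a point): point on the lever's pivot axis (upright), 51 mm above the counter; its axes are those of the feeder: -x is the side where caps come out, z up
- lever_grip (a point): centre of the lever's upright black grip, a round post 17 mm thick and 42 mm high that stands on the arm's end, 135 mm from the pivot axis; its foot is 22 mm below this point, its top 20 mm above, this point 76 mm above the counter. From rest to stop it sweeps some 110 mm towards the feeder's -x side; push it there from the +x side with closed fingers, along the arc about the pivot
- cap_nest (a point): where a fed cap comes to lie: centre of the cap's underside in the nest, on a bare rail 22 mm wide whose top is 30 mm above the counter (the feeder's base plate is 10 mm high); two small pins 11 mm high stop the cap on the -x side. Axes of the feeder: take the cap across y, where both sides are free. The magazine stands behind it, 45 mm away in +x, 49 mm wide and 94 mm high over the counter
- magazine (a point): centre line of the cap magazine, at the underside of the lowest cap, 30 mm above the counter; axes of the feeder
- cap: the lowest red cap of the magazine, the one to be fed and fitted: round, 32 mm across, 18 mm high, 15 g, upright; origin at the centre of its underside, z up. Hollow below: a lip 20 mm wide and 3 mm high at the mouth, 26 mm wide inside above it, inner ceiling 14 mm above the origin
- cap_next: the second red cap, above the first in the magazine; the same; stays in the magazine
- cap_last: the third red cap, topmost in the magazine; the same; stays in the magazine
- open_bottle: the white bottle without a cap, 36 mm across, blue label, held fast in a white block 54 x 136 x 24 mm; origin at the centre of its underside, 8 mm above the counter. Neck 17 mm thick with four sprung barbs, 24 mm across, 9 mm below the mouth. A cap set on rests on them, its origin 6 mm below the mouth; pressing takes 10 to 15 N, rising over 4 mm, then drops, then 5 mm of easy travel to home
- bottle_mouth (a point): centre of the open bottle's mouth (top of the neck, tapered to 13 mm), 82 mm above the bottle's origin, 90 mm above the counter; a cap fully home has its origin 14 mm below this point
- capped_bottle: the finished twin of the bottle, in the other seat of the block 75 mm away, its cap on, top 94 mm above the counter; origin at the centre of its underside
- drop_bottle_1: bystander: white dropper bottle with red pointed top, 32 mm across, 90 mm high, standing; origin at the centre of its underside
- tape_measure: bystander: pink round tape measure 56 x 51 x 21 mm, lying; origin at the centre of its underside

How it is judged:
On the way, in this order (a step that is already met when the one before it is completed fails the run):
1. the lever is swung to its stop (value of joint feed_lever above 0.8 rad), for 0.05 s.
2. the lever is back at rest and one cap lies in the nest (value of joint feed_lever below 0.06 rad and distance between cap and cap_nest below 0.012 m), for 0.1 s.
3. the cap has snapped onto the neck and sits home (z of cap in the frame of bottle_mouth below -0.0125 m and horizontal distance between cap and bottle_mouth below 0.004 m and angle between cap's own z axis and vertical below 0.12 rad), for 0.1 s.
At the end, for the whole second after the job is handed in: the fed cap sits upright on the open bottle's neck, within 4 mm of its axis and 1.5 mm of fully home; the fingers still press it onto the bottle with more than 6 N; the lever is back at rest and the two other caps are still in the magazine (all of step 3 and contact force between cap and open_bottle above 6 N and contact force between the fingers and cap above 3 N and value of joint feed_lever below 0.06 rad and horizontal distance between each of cap_next, cap_last and magazine below 0.012 m); the arm keeps its last pose, push and grip.
It fails at once if a second cap is pushed out of the magazine (horizontal distance between any of cap_next, cap_last and magazine above 0.025 m).
It fails at once if a bystander is pushed away by more than 4 cm or knocked over (distance of any of drop_bottle_1, tape_measure from where it was at the start of the episode above 0.04 m or angle between drop_bottle_1's own z axis and vertical above 0.5 rad).
It also fails if it takes over 70 s, if anything falls off the work surface, if the arm or the gripper's body presses on something with over 40 N, if the wrist force passes 120 N, or if a joint passes its speed limit or range.

## Working session

There is one attempt and no reset: what is moved stays moved. The work goes in short steps, each a Python script; the robot and the scene stay as the last script left them, time stands still between calls to the robot, and variables do not carry over. Pictures are saved under pics/ and viewed, at most 10 in all, crops included, and the job is handed in when it is done.

```bash
mkdir -p pics; ls
python3 - <<'E'
from bench import *
import cv2,numpy as np
for n in ("side","top"):
    d=get_image(n); cv2.imwrite(f"pics/{n}0.png",d["color"][:,:,::-1])
    print(n,d["K"].tolist(),d["k1"],d["rvec"],d["tvec"]); 
    np.savez(f"{n}0.npz",**d)
E
```

```text
pics
side [[491.20007834275157, 0.0, 313.1293803400489], [0.0, 491.20007834275157, 243.68736907732003], [0.0, 0.0, 1.0]] -0.04368808189135428 [ 2.09379888 -0.54633581  0.29741095] [-0.58968989  0.18235552  0.69611263]
top [[494.5605705605229, 0.0, 324.41546114906583], [0.0, 494.5605705605229, 231.46839167342645], [0.0, 0.0, 1.0]] -0.08565653859419718 [ 2.16121256 -2.10110312  0.22246552] [-0.10562628  0.62183053  1.08886656]
```

View pics/side0.png

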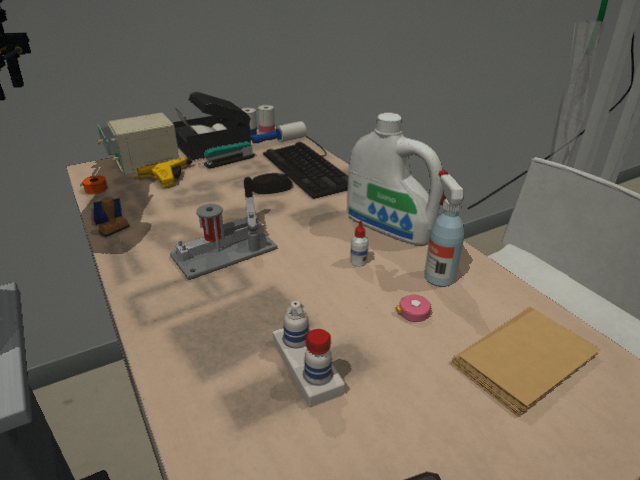

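View pics/top0.png

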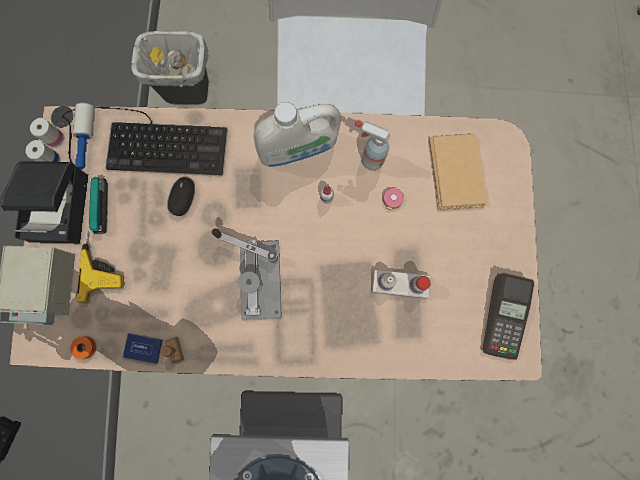

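Top view: the feeder has its pivot at about (272,256), grip at (217,234), magazine at (250,282) and caps coming out downwards. The open bottle is at (388,282), its capped twin at (422,284). I'll crop in for precise points.

```bash
cat > h.py <<'E'
import numpy as np,cv2
def ray(d,uv):
    K=d["K"];p=cv2.undistortPoints(np.array([[uv]],float),K,np.array([float(d["k1"]),0,0,0]))[0,0]
    R=cv2.Rodrigues(d["rvec"])[0];return -R.T@d["tvec"],R.T@np.array([p[0],p[1],1])
def onz(d,uv,z):
    o,r=ray(d,uv);return o+r*(z-o[2])/r[2]
def tri(rays):
    A=0;b=0
    for o,r in rays:
        r=r/np.linalg.norm(r);P=np.eye(3)-np.outer(r,r);A=A+P;b=b+P@o
    x=np.linalg.solve(A,b);return x
def proj(d,p):
    return cv2.projectPoints(np.array([p],float),d["rvec"],d["tvec"],d["K"],np.array([float(d["k1"]),0,0,0]))[0].ravel()
E
python3 - <<'E'
import cv2,numpy as np
from h import *
t=dict(np.load("top0.npz"));s=dict(np.load("side0.npz"))
I=t["color"][:,:,::-1]
a=cv2.resize(I[220:330,200:290],None,fx=5,fy=5,interpolation=cv2.INTER_CUBIC)
b=cv2.resize(I[255:310,360:440],None,fx=4.3,fy=4.3,interpolation=cv2.INTER_CUBIC)
c=np.zeros((550,800,3),np.uint8);c[:a.shape[0],:450]=a;c[:b.shape[0],455:455+b.shape[1]]=b[:,:345]
cv2.imwrite("pics/tc.png",c)
S=s["color"][:,:,::-1]
cv2.imwrite("pics/sc.png",np.hstack([cv2.resize(S[165:285,160:290],None,fx=3.4,fy=3.4,interpolation=cv2.INTER_CUBIC),cv2.resize(S[290:410,260:360],None,fx=3.4,fy=3.4,interpolation=cv2.INTER_CUBIC)]))
for n,uv,z in [("pivot",(272,256),.055),("grip",(217,234),.096),("mag",(250,282),.094),("mouth",(388,282),.09),("cap",(422.5,284),.094)]: print(n,onz(t,uv,z))
print(onz(t,(280,470),0))
E
```

```text
pivot [0.56419922 0.03131625 0.055     ]
grip [0.60456262 0.15343635 0.096     ]
mag [0.49950454 0.07386641 0.094     ]
mouth [ 0.50848885 -0.23221743  0.09      ]
cap [ 0.50561443 -0.30896654  0.094     ]
[ 0.07925625 -0.00225057  0.        ]
```

View pics/tc.png

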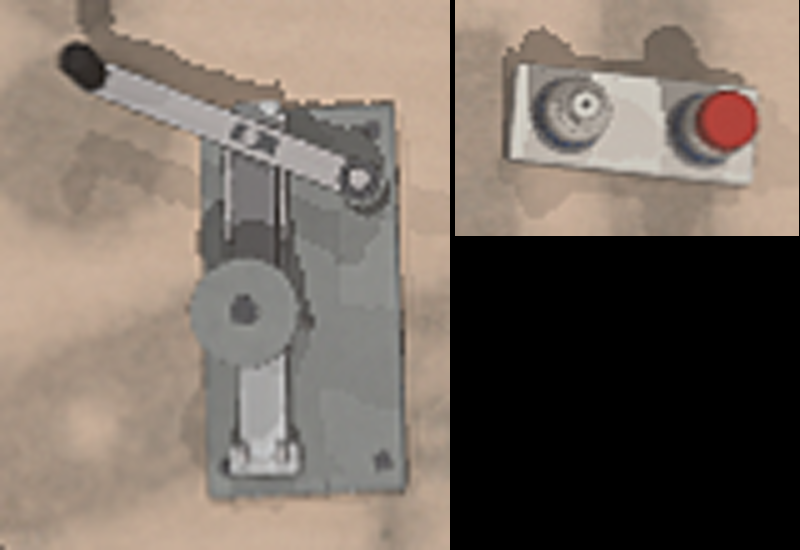

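View pics/sc.png

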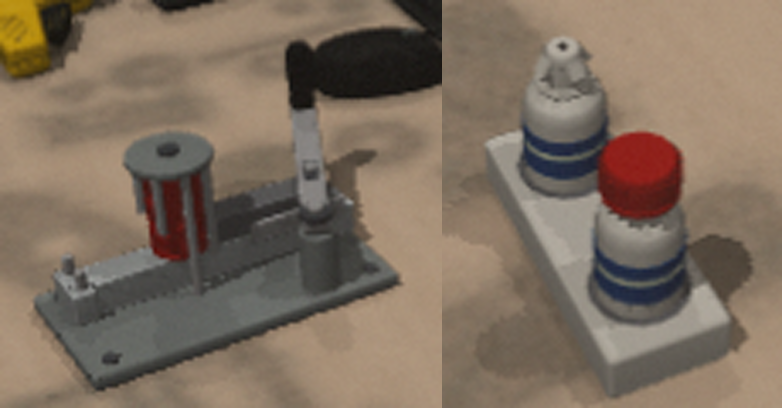

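Run:
```python
import cv2,numpy as np
from h import *
t=dict(np.load("top0.npz"));s=dict(np.load("side0.npz"))
T=lambda u,v:(200+u/5-.4,220+v/5-.4)
T2=lambda u,v:(360+(u-455)/4.3-.4,255+v/4.3-.4)
S=lambda u,v:(160+u/3.4-.35,165+v/3.4-.35)
S2=lambda u,v:(260+(u-442)/3.4-.35,290+v/3.4-.35)
for n,a,b,z in [("mouth",T2(586,104),S2(563,46),.09),("cap",T2(727,120),S2(641,158),.094),("mag",T(244,310),S(168,150),.094),("pivot",T(360,177),S(315,210),.055),("griptop",T(79,60),S(299,47),.096)]:
    x=tri([ray(t,a),ray(s,b)]);print(n,a,x.round(4),"resid",(proj(t,x)-a).round(1),(proj(s,x)-b).round(1),"onz",onz(t,a,z).round(4),onz(s,b,z).round(4))
for n,p,z in [("base corners",[(205,105),(393,102),(408,490),(210,496)],.01)]:
    for q in p: print(onz(t,T(*q),z).round(4))
for q in [(237,450),(293,450),(228,475),(298,475)]: print("nestend",onz(t,T(*q),.035).round(4))
for q in [(519,64),(510,160),(745,185),(757,88)]: print("block",onz(t,T2(*q),.024).round(4))
```

```text
mouth (390.0651162790698, 278.78604651162794) [ 0.5153 -0.2367  0.0896] resid [-0.1  0.3] [ 0.4 -0.1] onz [ 0.5158 -0.2368  0.09  ] [ 0.5144 -0.237   0.09  ]
cap (422.8558139534884, 282.5069767441861) [ 0.5093 -0.3104  0.0911] resid [ 0. -0.] [-0.  0.] onz [ 0.509  -0.3098  0.094 ] [ 0.5078 -0.3131  0.094 ]
mag (248.4, 281.6) [0.4996 0.0779 0.0918] resid [-0.1  0.4] [ 0.5 -0.1] onz [0.5003 0.0774 0.094 ] [0.4977 0.0741 0.094 ]
pivot (271.6, 255.0) [0.5649 0.0324 0.0585] resid [-0.2  0.5] [ 0.6 -0.1] onz [0.5665 0.0323 0.055 ] [0.5658 0.038  0.055 ]
griptop (215.4, 231.6) [0.61   0.1579 0.0942] resid [-0.   0.1] [ 0.1 -0. ] onz [0.6099 0.1574 0.096 ] [0.6084 0.1542 0.096 ]
[0.6055 0.1128 0.01  ]
[0.6097 0.0221 0.01  ]
[0.425  0.0073 0.01  ]
[0.4194 0.1002 0.01  ]
nestend [0.4405 0.0852 0.035 ]
nestend [0.4413 0.0594 0.035 ]
nestend [0.429  0.0888 0.035 ]
nestend [0.43   0.0566 0.035 ]
block [ 0.5433 -0.2097  0.024 ]
block [ 0.4904 -0.2053  0.024 ]
block [ 0.4799 -0.335   0.024 ]
block [ 0.5335 -0.3422  0.024 ]
```

```bash
cat >> h.py <<'E'
from bench import *
def Ry(a):
    y=np.array([np.cos(a),np.sin(a),0]);z=np.array([0,0,-1.]);return np.column_stack([np.cross(y,z),y,z])
PIV=np.array([.565,.0325]);RAD=.135;YAW=.074
def arc(th,z): return [*(PIV+RAD*np.array([np.cos(th),np.sin(th)])),z]
E
python3 - <<'E'
from h import *
print(read_time_s(),read_ee_rot().round(2).tolist(),get_image("wrist")["T_tool_cam"].round(3).tolist())
for th in (.95,2.0):
  for k in (0,np.pi):
    print(th,k,inverse_kinematics(arc(th,.065),Ry(th+k)))
for k in (0,np.pi):
  print(k,inverse_kinematics([.455,.0735,.036],Ry(YAW+np.pi/2+k)),inverse_kinematics([.515,-.237,.09],Ry(YAW+np.pi/2+k)))
E
```

```text
0.1 [[-0.92, 0.38, -0.0], [0.38, 0.92, -0.0], [0.0, -0.0, -1.0]] [[-0.0, -0.957, -0.291, 0.075], [1.0, -0.0, -0.001, -0.0], [0.001, -0.291, 0.957, -0.145], [0.0, 0.0, 0.0, 1.0]]
0.95 0 [ 3.79386359e-02  5.50668755e-01  1.49277285e+00 -4.44089210e-16
  1.09815105e+00 -9.12061364e-01]
0.95 3.141592653589793 [ 3.79386359e-02  5.50668755e-01  1.49277285e+00 -4.44089210e-16
  1.09815105e+00  2.22953129e+00]
2.0 0 [ 7.28665470e-02  3.14242210e-01  1.83705451e+00 -4.44089210e-16
  9.90295929e-01 -1.92713345e+00]
2.0 3.141592653589793 [ 7.28665470e-02  3.14242210e-01  1.83705451e+00 -4.44089210e-16
  9.90295929e-01  1.21445920e+00]
0 [-9.83007221e-02  2.34302265e-01  2.02274305e+00 -4.44089210e-16
  8.84547334e-01 -1.74309705e+00] [-6.40614958e-01  3.40991194e-01  1.73761988e+00 -4.44089210e-16
  1.06298158e+00 -2.28541128e+00]
3.141592653589793 [-9.83007221e-02  2.34302265e-01  2.02274305e+00 -4.44089210e-16
  8.84547334e-01  1.39849560e+00] [-6.40614958e-01  3.40991194e-01  1.73761988e+00 -4.44089210e-16
  1.06298158e+00  8.56181369e-01]
```

Run:
```python
from h import *
grasp(20)
move_pose(arc(.93,.16),Ry(.93))
move_straight(arc(.93,.064),speed=.1)
f0=read_contact_force()
th=.93;log=[]
while th<2.12:
    th+=.07
    hit=move_straight(arc(th,.064),Ry(th),speed=.08,force_limit=14)
    f=read_contact_force()-f0;p=read_tool_pos()[:2]-PIV
    log.append((round(th,2),round(np.arctan2(p[1],p[0]),3),f.round(1).tolist()))
    if hit or (th>1.8 and np.linalg.norm(f)>13): break
sleep(.1)
print(*log,sep="\n");print(hit,read_time_s())
d=get_image("top");cv2.imwrite("pics/lev.png",cv2.resize(np.hstack([d["color"][220:330,190:310]]),None,fx=4,fy=4)[:,:,::-1])
```

```text
(1.0, np.float64(0.999), [-0.4, -0.0, 0.9])
(1.07, np.float64(1.068), [-0.0, -0.8, -0.3])
(1.14, np.float64(1.132), [1.3, -1.8, -0.5])
(1.21, np.float64(1.204), [2.1, -1.9, -0.2])
(1.28, np.float64(1.275), [2.7, -2.6, 0.5])
(1.35, np.float64(1.346), [2.6, -1.2, -0.2])
(1.42, np.float64(1.416), [4.0, -2.0, -1.9])
(1.49, np.float64(1.486), [3.9, -2.4, -0.9])
(1.56, np.float64(1.556), [4.4, -0.7, -0.7])
(1.63, np.float64(1.625), [4.9, -1.5, -1.9])
(1.7, np.float64(1.695), [5.6, -0.4, -1.2])
(1.77, np.float64(1.765), [5.2, -0.2, -1.1])
(1.84, np.float64(1.834), [5.1, 1.3, -0.6])
(1.91, np.float64(1.903), [5.6, 1.4, -0.6])
(1.98, np.float64(1.945), [7.0, 3.8, -3.9])
True 8.7
```

View pics/lev.png

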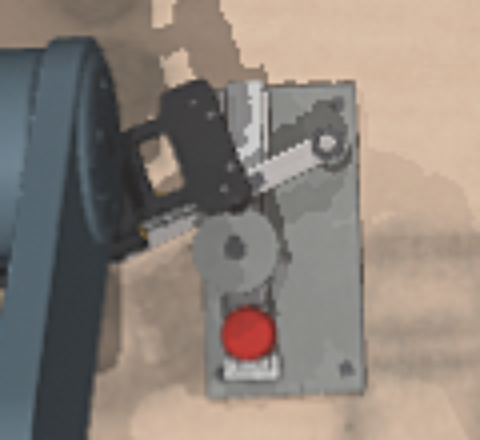

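The view shows the lever at its stop and the red cap out at the nest. The TCP angle went from contact at about 1.10 to 1.945, which is 0.845 rad. Next I let the lever back and measure the cap and mouth from above.

Run:
```python
from h import *
for th in np.arange(1.9,.92,-.14): move_straight(arc(th,.064),Ry(th),speed=.12)
move_straight(arc(.93,.16),speed=.2)
gripper_open()
def wshot(name):
    T=np.eye(4);T[:3,:3]=read_ee_rot();T[:3,3]=read_tool_pos()
    d=get_image("wrist");M=np.linalg.inv(T@d["T_tool_cam"])
    d["rvec"]=cv2.Rodrigues(M[:3,:3])[0].ravel();d["tvec"]=M[:3,3];d.pop("T_tool_cam")
    np.savez(name+".npz",**d);cv2.imwrite(f"pics/{name}.png",d["color"][:,:,::-1]);return d
def red(d,z,box=None):
    h=cv2.cvtColor(d["color"],cv2.COLOR_RGB2HSV)
    m=(((h[...,0]<8)|(h[...,0]>172))&(h[...,1]>150)&(h[...,2]>60)).astype(np.uint8)
    n,l,s,c=cv2.connectedComponentsWithStats(m)
    for i in range(1,n):
        if s[i,4]>60: print(" red",s[i,:5].tolist(),c[i].round(1),onz(d,c[i],z).round(4))
move_pose([.455,.0735,.2],Ry(YAW+np.pi/2)); sleep(.2)
red(wshot("wn"),.048)
move_pose([.515,-.237,.22],Ry(YAW+np.pi/2)); sleep(.2)
red(wshot("wb"),.094)
d=get_image("top");np.savez("top1.npz",**d);print("top");red(d,.048)
d=get_image("side");np.savez("side1.npz",**d);print("side");red(d,.039)
print(read_time_s())
a=cv2.imread("pics/wn.png");b=cv2.imread("pics/wb.png")
cv2.imwrite("pics/w2.png",np.vstack([cv2.resize(a,(400,300)),cv2.resize(b,(400,300))]))
```

```text
red [305, 199, 35, 36, 953] [321.9 216.8] [0.4548 0.0718 0.048 ]
 red [0, 0, 18, 6, 81] [9.3 1.9] [ 0.3858 -0.4413  0.094 ]
 red [197, 187, 43, 44, 1291] [217.6 209.2] [ 0.5079 -0.3131  0.094 ]
 red [448, 432, 17, 16, 159] [456.5 440. ] [ 0.6992 -0.1056  0.094 ]
top
 red [246, 297, 13, 13, 128] [252.  302.9] [0.4557 0.0729 0.048 ]
side
 red [201, 218, 14, 19, 118] [208.7 227. ] [0.5003 0.1026 0.039 ]
 red [355, 222, 9, 16, 95] [359.3 231. ] [ 0.748  -0.0528  0.039 ]
 red [182, 233, 17, 16, 221] [190.3 240.1] [0.4544 0.0739 0.039 ]
 red [430, 240, 24, 18, 207] [442.4 250.8] [ 0.8416 -0.1831  0.039 ]
 red [306, 329, 24, 25, 508] [317.7 341. ] [ 0.531  -0.2717  0.039 ]
15.4583
```

View pics/w2.png

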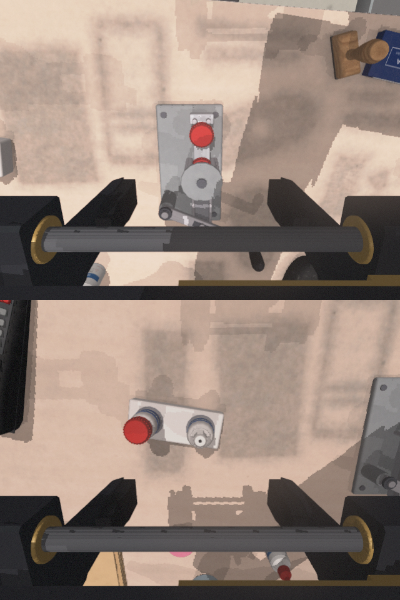

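Run:
```python
from h import *
d=dict(np.load("wb.npz"));g=cv2.cvtColor(d["color"],cv2.COLOR_RGB2GRAY)[212:238,306:336].astype(int)
print(g[4:24:1,4:26])
w=np.clip(110-g,0,None)[5:20,6:24];print("mouth @(320,224)",onz(d,(320,224),.09).round(4),onz(d,(321,224),.09).round(4))
R=Ry(YAW+np.pi/2)
move_pose([.4549,.073,.12],R)
print(move_straight([.4549,.073,.037],speed=.08,force_limit=10))
grasp(35);print(read_gripper_width(),read_gripper_force(),read_tool_pos())
move_straight([.4549,.073,.16],speed=.1)
print(read_gripper_width(),read_time_s())
```

```text
[[159 126 131 138 148 158 156 160 165 168 172 167 162 157 153 146 140 128
  119 127 159 188]
 [141 128 137 146 157 166 175 179 187 192 199 189 184 175 167 157 143 134
  125 116 144 181]
 [128 134 146 155 166 185 199 207 212 216 213 212 208 204 186 169 155 141
  131 122 118 141]
 [135 143 150 167 191 208 216 216 215 215 216 216 215 215 211 192 167 151
  141 130 128 131]
 [149 150 164 187 206 216 214 213 216 215 215 214 216 215 214 211 191 164
  149 133 139 146]
 [153 153 182 207 215 214 215 215 214 215 216 215 216 215 214 214 209 189
  161 143 153 166]
 [150 157 194 216 216 215 215 215 215 207 199 211 214 213 215 216 215 207
  175 139 150 166]
 [147 169 200 216 216 214 215 210 197 164 135 177 205 214 212 215 215 209
  181 139 144 159]
 [147 179 211 216 216 214 216 184 106  73  68  97 166 209 214 215 216 215
  194 149 134 142]
 [146 180 213 216 215 215 216 180  84  67  71  70 127 196 215 215 215 216
  198 155 133 136]
 [146 177 213 215 215 215 214 181  86  67  69  71 130 196 214 215 214 214
  197 151 138 151]
 [148 164 201 216 215 216 213 198 138  81  88 105 152 201 215 214 214 213
  1
[... 237 characters left out ...]
12 214 214 214 216 215 215 214 209 183
  138 130 143 146]
 [147 136 133 154 195 213 215 214 216 214 214 214 215 214 213 207 182 137
  131 145 146 134]
 [144 161 156 123 145 183 208 211 215 215 214 214 214 209 198 170 136 127
  140 143 138 136]
 [149 161 155 129 123 138 163 186 198 204 206 202 190 175 150 127 127 134
  140 135 133 131]
 [128 141 143 139 128 127 140 139 144 156 164 148 135 138 124 124 128 131
  134 129 130 141]
 [129 129 136 141 132 145 160 154 141 134 124 126 150 161 137 133 133 133
  131 124 130 139]]
mouth @(320,224) [ 0.5144 -0.2388  0.09  ] [ 0.5143 -0.238   0.09  ]
False
0.03077008290234267 35.00004187691957 [0.45488657 0.07300131 0.03698545]
0.030574028642069494 20.1917
```

Run:
```python
from h import *
R=Ry(YAW+np.pi/2);M=[.5153,-.2375]
move_pose([*M,.16],R)
move_straight([*M,.105],speed=.08);sleep(.3)
f0=read_contact_force()
hit=move_straight([*M,.086],speed=.015,force_limit=5)
print(hit,read_tool_pos(),(read_contact_force()-f0).round(2),read_moment().round(2),read_gripper_width(),read_time_s())
np.save("f0.npy",f0)
d=get_image("side");np.savez("side2.npz",**d)
cv2.imwrite("pics/place.png",cv2.resize(d["color"][240:410,240:380,::-1],None,fx=3.5,fy=3.5,interpolation=cv2.INTER_CUBIC))
```

```text
True [ 0.51513931 -0.2379724   0.08974141] [-0.43 -0.01  3.29] [-0.08  0.08  0.02] 0.030592182970698132 23.4833
```

View pics/place.png

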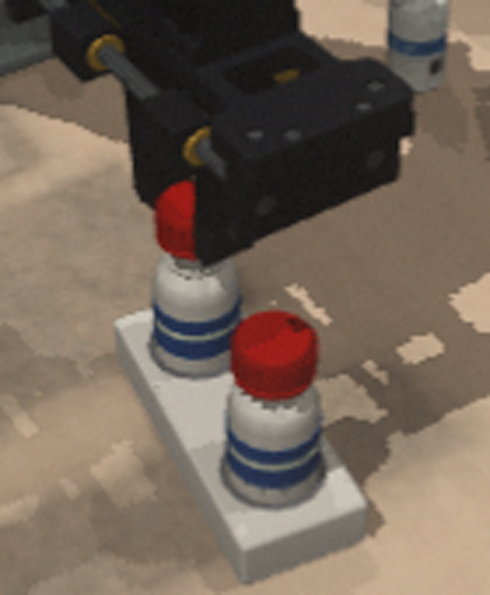

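The cap sits upright on the neck, with contact at TCP z 0.090 against the expected 0.091 for resting on the barbs. Now I press in small steps.

Run:
```python
from h import *
f0=np.load("f0.npy");grasp(60)
M=[.5153,-.2375];z=.0895;log=[];peak=0
while z>.0745:
    z-=.0006; move_straight([*M,z],speed=.008); sleep(.05)
    f=read_contact_force()-f0;p=read_tool_pos();log.append((round(z,4),p.round(4).tolist(),f.round(1).tolist()))
    if z<.0845 and f[2]>14: break
sleep(.5)
print(*log,sep="\n");print((read_contact_force()-f0).round(2),read_moment().round(2),read_gripper_width(),read_time_s())
d=get_image("side");np.savez("side3.npz",**d)
cv2.imwrite("pics/press.png",cv2.resize(d["color"][240:410,240:380,::-1],None,fx=3.5,fy=3.5,interpolation=cv2.INTER_CUBIC))
```

```text
(0.0889, [0.5154, -0.2379, 0.0894], [-2.6, 0.9, 7.0])
(0.0883, [0.5155, -0.238, 0.0891], [-3.0, -0.3, 8.4])
(0.0877, [0.5156, -0.238, 0.0887], [-2.4, -0.1, 10.7])
(0.0871, [0.5157, -0.238, 0.0884], [-2.7, 0.5, 11.5])
(0.0865, [0.5158, -0.2381, 0.0881], [-3.8, 2.2, 13.4])
(0.0859, [0.5152, -0.2378, 0.0862], [-1.0, -0.7, 5.2])
(0.0853, [0.5145, -0.2367, 0.084], [-0.6, -0.1, -4.3])
(0.0847, [0.5147, -0.2369, 0.084], [-0.2, 1.1, -5.8])
(0.0841, [0.5151, -0.2372, 0.0839], [-1.3, 2.3, -4.2])
(0.0835, [0.5157, -0.2377, 0.0838], [0.4, 1.2, -2.5])
(0.0829, [0.5157, -0.2378, 0.0833], [0.1, 0.5, 0.7])
(0.0823, [0.5157, -0.2378, 0.083], [-1.6, 1.1, 4.9])
(0.0817, [0.5157, -0.2379, 0.0829], [-2.5, 2.3, 9.8])
(0.0811, [0.5157, -0.2378, 0.0828], [-5.2, 3.5, 13.9])
(0.0805, [0.5158, -0.2378, 0.0828], [-7.4, 4.6, 18.1])
[-6.58  5.4  18.61] [0.62 1.06 0.03] 0.029997782267991182 28.75
```

View pics/press.png

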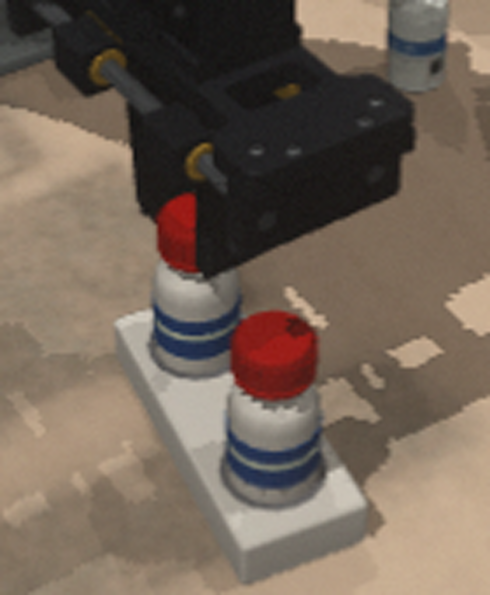

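The force rose to 13.4 N, dropped at the snap, then hit a stiff stop at TCP 0.0828. That puts the cap origin at about 0.076, which is home, and the picture shows it upright and level. I'll ease back to about 14 N, check the lever and magazine, and hand in.

Run:
```python
from h import *
f0=np.load("f0.npy")
move_straight([.5154,-.2376,.0811],speed=.005);sleep(.5)
f=np.mean([read_contact_force()-f0 for _ in range(3)],0);print(f.round(1),read_tool_pos().round(4))
d=get_image("top");a=np.load("top0.npz")["color"]
print("lever/mag diff",np.abs(d["color"][225:292,205:285].astype(int)-a[225:292,205:285]).mean())
if 11<f[2]<18: print(sign_off(),read_time_s())
```

```text
[-5.5  3.9 14.4] [ 0.5158 -0.2378  0.0828]
lever/mag diff 28.812064676616917
the job is handed in; nothing more can be done
the job is handed in; nothing more can be done
```

The cap is snapped on, sits home on the open bottle and is held down at about 14 N; the job was handed in at roughly 30 s, but my last before/after check of the lever and magazine was inconclusive (large image difference, perhaps from the arm's shadow), and no verdict was shown.

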